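Load a wire reel into its bayonet dispenser and hold the lid at half-twist

TASK

Slide the copper wire reel straight up off its storage post, set it down over the spindle of the grey dispenser and let go of it. Then put the blue lid over it, with the lid's two orange lugs going down through the two slots of the black collar until it sits fully home, and twist it clockwise (seen from above) against its spring only as far as the green mark, halfway to the lock; never go on to the lock click at the red mark. Finish while still gripping the lid and holding it steady at the green mark, because the spring turns it back if it is let go; leave the pots and vials around alone.

Things in the scene. Friction and masses are not known exactly. Their poses are not given: they have to be found in the camera images.
- reel: copper-wound reel with white flanges, outer diameter 50, height 28, bore 17 diameter, 0.12 kg. Origin: centre of its underside, z up along the bore. Grasp from above across its 50 mm diameter, any yaw.
- reel_post: fixed storage post: dark steel foot disc 72 diameter, 9 high; black shoulder 30 diameter up to height 20, on which the reel rests; steel pin 12 diameter up to height 66, so the reel must rise more than 46 to come free. Origin: centre of the foot on the counter, z up.
- dispenser: reel dispenser, fixed: grey round base 120 diameter, 20 high; on it a black bayonet collar, outer diameter 94, top at height 43: a ring (inner diameter 73, heights 37 to 43) over a channel (heights 20 to 37), with two slots on its +x and -x sides. Stops keep the lid from turning anticlockwise from the slots. Origin: centre of the underside on the counter, x towards one slot, z up.
- hub_top (a point): centre of the dispenser's aluminium hub, 46 diameter, flat top 48 above the counter, where the reel's underside rests; the steel spindle, 12 diameter, rises from it to height 85 and has a tapered tip.
- slot (a point): one of the two collar slots, on the dispenser's +x side, at the collar's top (height 43), 41 from the axis; 18 wide, reaching out to 83 diameter, with a white mark on the collar's outside below it. The other slot is on the far side.
- green_mark (a point): green mark on the collar's top, 40 degrees clockwise (seen from above) of that slot about the dispenser's axis, 42 from the axis; a second one is on the far side. Here the lid's white pointer lines must end.
- red_mark (a point): red lock mark on the collar's top, 80 degrees clockwise of that slot, where the lid meets a hard stop; a second one is on the far side. A sprung ball starts to resist at about 56 degrees and clicks over at about 77.
- lid: blue bell lid, open below, 0.15 kg, upright on the counter: skirt outer diameter 68, inner 60 (lowest 8 tapered to 63 and 57), roof at height 73, on it a white bar knob 44 long along the lid's x, 20 wide along y, heights 72 to 99. Same after a half turn. Origin: centre of its lower rim, z up. Fully home its origin is 20 above the dispenser's origin, with up to 3 of vertical play once twisted.
- lid_lug (a point): orange lug on the lid's +x side, 36 from the axis and 11 above the rim; 10 wide, 6 high (heights 8 to 14), reaching out to 79 diameter. Its twin is on the -x side; white pointer lines run up the skirt above both. Radial play in the collar about 2.7; a lug has 4 to each side in its slot, so enter within 5 degrees. From the slots, twist 40 degrees clockwise to the green mark.
- lid_knob (a point): middle of the white bar knob, on the lid's axis, 85.5 above the lid's origin; grasp the 20 mm width there, closing along the lid's y.
- rotor (a joint): sprung ring inside the collar, pushed by the lugs; 0 = rest, grows (rad) as the lid turns clockwise. It starts to move when the lid is about 0.16 rad past the slots and reads about 0.54 at the green mark. Return spring 0.06 N m at rest plus 0.2 N m per rad; it pushes the lid back when let go.
- sample_pot_a: bystander: specimen pot with white lid, 51 diameter, 74 high; origin at the centre of its underside
- vial_p7: bystander: clear vial with white cap, 39 diameter, 89 high; origin at the centre of its underside
- vial_c0: bystander: clear vial with yellow cap, 28 diameter, 75 high; origin at the centre of its underside
- sample_pot_b: bystander: specimen pot with yellow lid, 49 diameter, 50 high; origin at the centre of its underside
There are look-alikes about, which are no part of the job. Of the things like the reel, leave any that is pink, purple or yellow; of the rest the larger one is meant.

How it is judged (in metres and radians):
On the way, in this order (a step that is already met when the one before it is completed fails the run):
1. the reel is lifted clear of the storage post (z of reel in the frame of reel_post above 0.066 m), for 0.05 s.
2. the reel sits down on the dispenser's hub round the spindle, let go (horizontal distance between reel and dispenser below 0.005 m and z of reel in the frame of dispenser between 0.045 and 0.051 m and contact force between the fingers and reel below 0.1 N and linear speed of reel below 0.02 m/s), for 0.2 s.
3. the lid is fully home in the collar, lugs still at the slots, over the reel (horizontal distance between lid and dispenser below 0.006 m and z of lid in the frame of dispenser below 0.0245 m and angle between lid's own z axis and vertical below 0.1 rad and horizontal distance between reel and dispenser below 0.005 m and z of reel in the frame of dispenser between 0.045 and 0.051 m and angle between the x axis of lid and the x axis of dispenser, either way round below 0.3 rad), for 0.1 s.
At the end, for the whole second after the job is handed in: Reel on the hub (within 5 mm of the axis, 3 mm of the hub top); lid home (upright, within 6 mm of the axis, at most 4.5 mm above its seat), turned clockwise 30 to 50 degrees from the slots, still, and gripped by the fingers (over 1 N) through the last second (horizontal distance between lid and dispenser below 0.006 m and z of lid in the frame of dispenser below 0.0245 m and angle between lid's own z axis and vertical below 0.1 rad and horizontal distance between reel and dispenser below 0.005 m and z of reel in the frame of dispenser between 0.045 and 0.051 m and angle between the x axis of lid and the x axis of dispenser, either way round between 0.5236 and 0.8727 rad and value of joint rotor between 0.3 and 0.8 rad and velocity of joint rotor between -0.1 and 0.1 rad/s and contact force between the fingers and lid above 1 N); the arm keeps its last pose, push and grip.
It fails at once if the lid is turned on into the lock click (beyond about 64 degrees) (value of joint rotor above 0.96 rad).
It fails at once if a bystander pot or vial (sample_pot_a) is shifted by more than 20 mm or tipped over (distance of sample_pot_a from where it was at the start of the episode above 0.02 m or angle between sample_pot_a's own z axis and vertical above 0.5 rad).
It fails at once if a bystander pot or vial (vial_p7) is shifted by more than 20 mm or tipped over (distance of vial_p7 from where it was at the start of the episode above 0.02 m or angle between vial_p7's own z axis and vertical above 0.5 rad).
It fails at once if a bystander pot or vial (vial_c0) is shifted by more than 20 mm or tipped over (distance of vial_c0 from where it was at the start of the episode above 0.02 m or angle between vial_c0's own z axis and vertical above 0.5 rad).
It fails at once if a bystander pot or vial (sample_pot_b) is shifted by more than 20 mm or tipped over (distance of sample_pot_b from where it was at the start of the episode above 0.02 m or angle between sample_pot_b's own z axis and vertical above 0.5 rad).
It also fails if it takes over 67 s, if anything falls off the work surface, if the arm or the gripper's body presses on something with over 40 N, if the wrist force passes 120 N, or if a joint passes its speed limit or range.

ROBOT

A 7-joint arm with a two-finger parallel gripper is mounted at the origin on a cart in front of the work surface, level with it; the furniture and walls round the work are solid. World frame = base frame: x ahead of the robot, y to its left, z up, the work surface at z = 0. Lengths are in mm, angles in rad, forces in N, time in s.
With the tool pointing down it reaches from about 400 to 925 mm from the base axis. Payload 5.6 kg.
Tool frame: the origin (TCP) lies midway between the tips of the shut fingers; the grasp point (between the pads) lies 19 mm behind it (arm.grip_depth is the distance from the TCP to the grasp point, in mm); z points along the fingers, y is the line along which they close (so a half turn about z gives the same grasp; the last joint's range is limited). The gripper opens to 85 mm and grips with 20 to 120 N. Pads are 22 mm wide; open, the fingers measure 114 mm over their backs; the gripper's body (76 mm by 85 mm) begins 54 mm behind the grasp point. The pads swing forward as they close: fully open they stand 13 mm farther back than shut.
Start: joints at [1.146, 0.468, -0.012, 1.603, 0.006, 1.071, -0.056], TCP at [242.145, -603.22, 231.29] pointing down, gripper open.
Joint ranges: [-2.53, 2.53], [-0.31, 2.02], [-1.57, 1.55], [0.28, 2.44], [-1.29, 4.43], [0.15, 1.84], [-2.92, 2.92]. Speed limits (rad/s): [2.57, 2.57, 3.14, 3.14, 3.14, 3.14, 3.14].

INTERFACE

Orientations are given as a unit quaternion [x, y, z, w].
In Python, from rig import state, imaging, ticket, arm gives the robot as it stands.
- The arm moves only by the shell command python3 -m pendant 'ROWS' [FORCE]. ROWS is JSON, a list of rows, each a list of 7 numbers: the shift along the tool's x, y, z in mm, then the turn, a rotation vector about the tool's x, y, z in rad, then the opening, from 0 (shut) to 1 (fully open). In form: [[dx, dy, dz, ax, ay, az, claw], ...]. A call has exactly 5 rows; each row shifts and turns the commanded pose from where the row before left it, along the tool's axes as they then stand; what a row does not reach is not made up. A row lasts 1/12 s, in which the tool goes at most 41.7 mm and 7.16 degrees, less where a joint would pass 70% of its speed; a pose out of reach is approached as far as the arm can. A call with a gripper value outside its range is refused whole. The fingers move at their own pace and stop on an object; FORCE is the grip in N (left out, the last holds). Time passes only in rows, so rows that do not move let the fingers close, or fill a call up. It gives the time, the measured TCP pose, the force, the opening and the grip force at its end, in the units of the state.
- state(): the state, without advancing time (a new reading comes with each control period).
- imaging.grab_frame(name): name is "side" or "top"; returns a dict with "img" (420x560x3 uint8, blue, green, red), "intrinsics" (3x3 intrinsics, pixels), "k1" (the pictures are not rectified: a ray, as slopes to the right and down, at radius r is drawn at 1 + k1 r^2 times it, then the intrinsics apply), "T" (4x4, takes a point from camera to world coordinates). Camera axes: x right, y down, z forward; pixel columns grow to the right and rows downward; lengths in mm; the calibration is good to about 2 mm. A picture is of the moment at which its call begins. There is no depth.
- ticket.job_done(): hands the job in; it is judged then, once.
The state is a dict: "time": time; "joint_positions": joint angles; "dq": joint speeds; "joint_efforts": joint torques, N m; "eef_pos": TCP position; "eef_rot": TCP orientation; "contact_force": force on the tool from outside, world axes, zero at the start; "moment": the same for the moment, N m; "finger_gap": opening from 0.0 (shut) to 1.0 (fully open); "gripper_force": force on a finger pad.
Only numpy, scipy, OpenCV 4.12 (cv2) and the standard library are available. Lean on these libraries where they do the work, as an engineer would, in place of code of your own. Each camera call takes 0.05 s, during which the arm holds its last target. There are 200 camera calls.

## Working session

There is one attempt and no reset: what is moved stays moved. The work goes in short steps, Python scripts to look and compute and a shell command to move; the robot and the scene stay as the last step left them, time stands still between calls to the robot, and variables do not carry over. Pictures are saved under pics/ and viewed, at most 13 in all, crops included, and the job is handed in when it is done.

```bash
ls; mkdir -p pics; python3 - <<'E'
from rig import state, imaging, ticket, arm
import cv2,numpy as np
s=state();print(s)
for n in("side","top"):
    f=imaging.grab_frame(n);cv2.imwrite(f"pics/{n}0.png",f["img"]);print(n,f["intrinsics"],f["k1"],f["T"])
E
```

```text
pics
{'time': 0.0, 'joint_positions': array([ 1.1460068 ,  0.46840289, -0.01158467,  1.60365515,  0.00602098,
        1.0713891 , -0.05628771]), 'dq': array([ 0.00076036,  0.00048109, -0.00244575,  0.00087471,  0.00102468,
       -0.00204977, -0.0002515 ]), 'joint_efforts': array([-6.90270954e-04, -5.32371032e+01,  2.12867442e-02, -2.51301724e+01,
        1.14735044e-02,  7.80466944e-03,  2.80031298e-05]), 'eef_pos': array([ 241.88494928, -602.70067094,  230.30859533]), 'eef_rot': array([ 9.81839920e-01,  1.89709100e-01, -2.47059071e-04, -8.76158132e-04]), 'contact_force': array([-0.52543184,  0.67325807,  0.58190055]), 'moment': array([ 0.00774408,  0.03280125, -0.02376202]), 'gripper_force': 0.0, 'finger_gap': 1.0004387545293218}
side [[441.38869908   0.         278.6312902 ]
 [  0.         441.38869908 213.18741775]
 [  0.           0.           1.        ]] 0.011464966462313448 [[-9.15501624e-01 -2.21432608e-01  3.35893402e-01  1.55911664e+02]
 [-4.02286522e-01  5.13661552e-01 -7.57837294e-01  7.71235008e+02]
 [-4.72563787e-03 -8.28926662e-01 -5.59337338e-01  6.32949481e+02]
 [ 0.00000000e+00  0.00000000e+00  0.00000000e+00  1.00000000e+00]]
top [[457.81112588   0.         280.86622517]
 [  0.         457.81112588 203.34867561]
 [  0.           0.           1.        ]] -0.0649273003499964 [[ 1.04280424e-02 -9.97912491e-01  6.37331596e-02  4.44869122e+02]
 [-9.99929864e-01 -1.07645481e-02 -4.93881072e-03  3.83069186e+01]
 [ 5.61455958e-03 -6.36771875e-02 -9.97954755e-01  1.17263878e+03]
 [ 0.00000000e+00  0.00000000e+00  0.00000000e+00  1.00000000e+00]]
```

View pics/side0.png

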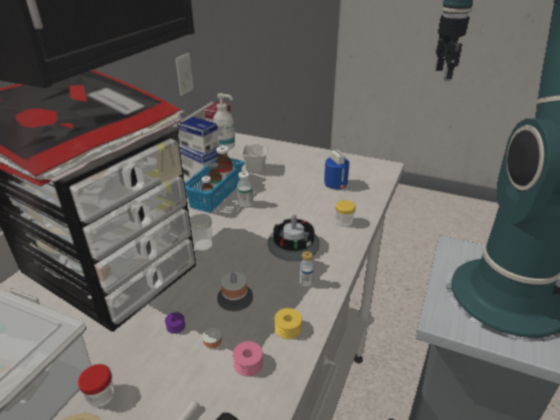

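View pics/top0.png

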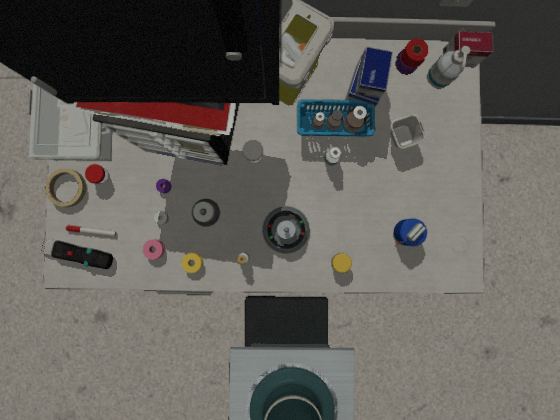

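Side view: copper reel on its post at (234,288), dispenser (293,236), lid (337,172). Top view: reel (205,212), dispenser (286,230), lid (410,232).
Candidates (top px): the reel on the post (205,212); small copper reel (161,217); purple (163,186); pink (153,249); yellow (192,263). By description, colours are excluded and the larger copper one is meant, the one on the post. I check this in a close crop.

```bash
cat > h.py <<'E'
import cv2,numpy as np
from rig import state, imaging, ticket, arm
from scipy.spatial.transform import Rotation as R
def ray(f,px):
    K=f["intrinsics"];d=(np.array(px,float)-[K[0,2],K[1,2]])/[K[0,0],K[1,1]]
    u=d.copy()
    for _ in range(20): u=d/(1+f["k1"]*(u@u))
    T=f["T"];v=T[:3,:3]@[u[0],u[1],1];return T[:3,3],v/np.linalg.norm(v)
def plane(f,px,z):
    o,v=ray(f,px);return o+v*(z-o[2])/v[2]
def tri(fa,pa,fb,pb):
    (a,u),(b,v)=ray(fa,pa),ray(fb,pb)
    s=np.linalg.lstsq(np.c_[u,-v],b-a,rcond=None)[0]
    p,q=a+s[0]*u,b+s[1]*v;return (p+q)/2,np.linalg.norm(p-q)
def proj(f,P):
    T=f["T"];c=T[:3,:3].T@(np.array(P,float)-T[:3,3]);u=c[:2]/c[2];u=u*(1+f["k1"]*(u@u))
    K=f["intrinsics"];return u*[K[0,0],K[1,1]]+[K[0,2],K[1,2]]
def crop(f,c,h,scale):
    x,y=int(c[0]),int(c[1]);return cv2.resize(f["img"][y-h:y+h,x-h:x+h],None,fx=scale,fy=scale,interpolation=cv2.INTER_CUBIC)
E
python3 - <<'E'
from h import *
t=imaging.grab_frame("top");s=imaging.grab_frame("side")
def C(f,c): 
    g=crop(f,c,32,266/64)
    return np.clip(g.astype(float)*1.8,0,255).astype('uint8')
a=np.hstack([C(t,(205,212)),C(t,(286,230)),C(t,(410,232))]);b=np.hstack([C(s,(234,290)),C(s,(293,236)),C(s,(337,172))])
cv2.imwrite("pics/c1.png",np.vstack([a,b]))
E
```

```text
(no output)
```

View pics/c1.png

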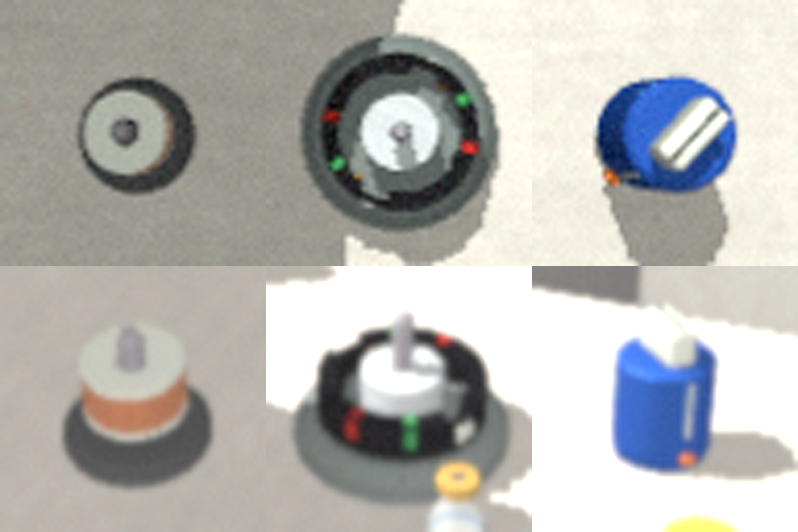

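The crop confirms it: the big copper reel with white flanges, on the dark post, is the target (top 205,212; side 234,290). The dispenser's green and red marks and the lid's lug, at top about (397,242), are visible. Next I measure.

```bash
cat > m.py <<'E'
from h import *
def blobs(f,c,h,cond,amin=3):
    x,y=c;g=f["img"][y-h:y+h,x-h:x+h].astype(int);m=cond(g[...,0],g[...,1],g[...,2]).astype('uint8')
    n,l,st,ce=cv2.connectedComponentsWithStats(m,connectivity=8)
    return [(np.round(ce[i]+[x-h,y-h],2),int(st[i,4]),(l==i)) for i in range(1,n) if st[i,4]>=amin]
green=lambda b,g,r:(g>b+25)&(g>r+35)
red=lambda b,g,r:(r>g+50)&(r>b+50)
orange=lambda b,g,r:(r>g+40)&(r>b+50)&(g>b+5)
blue=lambda b,g,r:(b>r+40)&(b>g+20)
E
python3 - <<'E'
from m import *
t=imaging.grab_frame("top");s=imaging.grab_frame("side")
for n,f,c in(("top",t,(286,230)),("side",s,(293,236))):
    for k,q in(("green",green),("red",red)):
        for p,a,_ in blobs(f,c,28,q): 
            w=plane(f,p,43);print(n,k,p,a,w.round(1))
for n,f,c in(("top",t,(410,232)),("side",s,(337,175))):
    for p,a,_ in blobs(f,c,26,red): print(n,"lug",p,a,plane(f,p,11).round(1))
    for p,a,_ in blobs(f,c,26,blue,50): print(n,"blue",p,a)
    white=lambda b,g,r:(b>100)&(r>105)&(abs(b-r)<45)
    if n=="top":
        hsv=blobs(f,c,18,lambda b,g,r:(r>80),10)
        for p,a,m in hsv: print(n,"knob",p,a,plane(f,p,99).round(1))
# reel top flange (light) in both views; pin top
for n,f,c in(("top",t,(203,212)),("side",s,(234,285))):
    g=f["img"];x,y=c
    print(n,g[y,x-18:x+19].tolist() if 0 else g[y,x-18:x+19].mean(1).astype(int))
    for p,a,_ in blobs(f,c,18,lambda b,g,r:(r-b>35),10): print(n,"copper",p,a)
E
```

```text
top green [301.  221.5] 6 [472.7 -17.4  43. ]
top green [270.83 237.17] 6 [433.3  56.6  43. ]
top red [269.2 225.6] 5 [461.7  60.9  43. ]
top red [302.5 233. ] 10 [444.4 -21.4  43. ]
side green [295. 241.] 5 [433.6  57.2  43. ]
side green [295.5 245.5] 4 [426.7  71.5  43. ]
side red [303.5 221.5] 4 [443.2 -19.3  43. ]
side red [281. 243.] 3 [458.9  75.9  43. ]
top blue [409.03 230.91] 460
top knob [410.58 230.51] 689 [ 452.6 -273.5   99. ]
side blue [334.86 173.31] 525
top [86 85 85 87 87 86 74 55 78 98 95 97 95 97 81 60 60 61 50 50 44 77 95 96
 96 98 95 88 70 47 36 35 31 28 44 72 84]
side [ 97  98  99  99  97  97 102 108 110 111 110 109 110 110 109 109 110 110
 109 109 109 110 110 110 111 111 110 105  93  78  81  94  99 101 100 100
  98]
side copper [234.14 292.45] 155
```

```bash
python3 - <<'E'
from m import *
t=imaging.grab_frame("top");s=imaging.grab_frame("side")
def up(f,c,h,k=6):
    x,y=c;return cv2.resize(f["img"][y-h:y+h,x-h:x+h],None,fx=k,fy=k,interpolation=cv2.INTER_CUBIC).astype(int)
def back(p,c,h,k=6): return (np.array(p)+.5)/k-.5+np.array(c)-h
def comps(m,c,h,amin=100,k=6):
    cs,_=cv2.findContours(m.astype('uint8'),cv2.RETR_EXTERNAL,cv2.CHAIN_APPROX_NONE)
    for q in sorted(cs,key=cv2.contourArea)[::-1][:3]:
        if cv2.contourArea(q)<amin: continue
        M=cv2.moments(q);e=cv2.fitEllipse(cv2.convexHull(q)) ;r=cv2.minAreaRect(q)
        yield back((M['m10']/M['m00'],M['m01']/M['m00']),c,h),cv2.contourArea(q)/k/k,back(e[0],c,h),np.array(e[1])/k,back(r[0],c,h),np.array(r[1])/k,r[2],back(cv2.boxPoints(r),c,h)
# reel flange
for n,f,c in(("top",t,(203,212)),("side",s,(234,283))):
    g=up(f,c,14);br=g.mean(2);sat=g.max(2)-g.min(2)
    # light disc: bright, low saturation
    m=(br>72); 
    for q in comps(m,c,14): print(n,"flange",[np.round(v,2).tolist() for v in q[:4]])
    x,y=c
    print(n,"cols",f["img"][y,x-8],f["img"][y,x+8],f["img"][y-14,x-14])
# lid
c=(410,232)
g=up(t,c,26);wh=(g.min(2)>90)
b=(g[...,0]-g[...,2]>40)
for q in comps(b,c,26): print("blue",[np.round(v,2).tolist() for v in q[:4]])
hull=np.zeros(b.shape,'uint8');cs,_=cv2.findContours(b.astype('uint8'),0,1);cv2.fillPoly(hull,[cv2.convexHull(max(cs,key=cv2.contourArea))],1)
hull=cv2.erode(hull,np.ones((5,5)))
for q in comps(wh&(hull>0),c,26): print("knob",[np.round(v,2).tolist() for v in q[4:]])
for f,c in((t,(397,242)),(s,(345,187))):
    x,y=c;d=f["img"][y-6:y+7,x-7:x+8].astype(int);o=d[...,2]-d[...,0]; 
    w=np.clip(o-20,0,None)*(d[...,2]-d[...,1]>20);yy,xx=np.mgrid[y-6:y+7,x-7:x+8];p=[(w*xx).sum()/w.sum(),(w*yy).sum()/w.sum()];print("lug",np.round(p,2),(w>0).sum(),w.max(),plane(f,p,11).round(1))
    globals().setdefault('L',[]).append(p)
print(tri(t,L[0],s,L[1]))
E
```

```text
top flange [[202.8, 211.37], 311.81, [202.83, 211.36], [19.95, 20.46]]
top flange [[192.08, 210.46], 146.06, [195.89, 205.25], [16.84, 51.7]]
top flange [[213.46, 199.0], 18.44, [212.4, 198.45], [5.18, 13.9]]
top cols [ 92 100  97] [94 99 99] [82 87 89]
side flange [[233.22, 281.69], 710.68, [233.4, 278.7], [30.56, 48.87]]
side cols [107 113 112] [107 113 112] [ 98 102 105]
blue [[408.97, 230.82], 447.61, [410.39, 231.51], [27.18, 33.29]]
knob [[415.96, 231.09], [9.4, 17.94], 43.78, [[406.36, 234.31], [418.77, 221.36], [425.56, 227.86], [413.15, 240.82]]]
lug [396.6 242.3] 12 84 [ 422.9 -262.9   11. ]
lug [341.83 186.11] 10 62 [ 422.7 -263.3   11. ]
(array([ 422.7857958 , -262.94072573,   11.15580797]), np.float64(0.3140647081494769))
```

```bash
python3 - <<'E'
from m import *
t=imaging.grab_frame("top");s=imaging.grab_frame("side")
print("knob ctr",plane(t,(415.96,231.09),97).round(1)); P=[plane(t,p,97) for p in[(406.36,234.31),(418.77,221.36)]];d=P[1]-P[0];print("yaw",np.degrees(np.arctan2(d[1],d[0])))
print("reel ctr @48",plane(t,(202.83,211.36),48).round(1))
# height check of reel top: side view: copper centroid mid-height & flange apex; project hypotheses
c=plane(t,(202.83,211.36),48)
for z in(20,48): print("reel axis side px z",z,proj(s,[c[0],c[1],z]).round(1))
print("lid skirt/knob side px",[proj(s,[*plane(t,(415.96,231.09),97)[:2],z]).round(1).tolist() for z in(0,73,99)])
# side outlines
def col(x,y0,y1): print("side col",x,y0,s["img"][y0:y1,x].tolist() if 0 else ["%d,%d,%d"%tuple(v) for v in s["img"][y0:y1,x]])
for x in (226,):col(x,266,304)
g=s["img"][145:195,315:360].astype(int);b=(g[...,0]-g[...,2]>35);yy,xx=np.nonzero(b)
for y in(165,170,175,180):
    k=np.nonzero(b[y-145])[0];print("blue row",y,k.min()+315,k.max()+315)
g=s["img"][292].astype(int);k=[x for x in range(215,255) if g[x,2]-g[x,0]>25];print("copper row 292",k[0],k[-1])
E
```

```text
knob ctr [ 451.3 -286.9   97. ]
yaw -44.10641697964166
reel ctr @48 [494.9 224.6  48. ]
reel axis side px z 20 [234.3 290.4]
reel axis side px z 48 [233.4 279.8]
lid skirt/knob side px [[334.3, 183.5], [336.0, 160.5], [336.7, 152.0]]
side col 226 266 ['97,101,104', '97,101,103', '96,100,103', '96,101,104', '95,99,103', '96,100,103', '96,100,103', '98,102,104', '102,107,108', '105,111,111', '106,112,111', '106,112,112', '106,113,112', '106,113,112', '106,113,112', '106,113,112', '106,112,111', '107,112,111', '107,113,112', '107,113,112', '108,114,113', '107,113,114', '99,107,113', '78,89,109', '58,74,106', '51,70,104', '52,69,103', '52,69,103', '54,71,104', '59,75,106', '76,87,107', '85,93,102', '75,78,80', '54,54,54', '47,46,47', '47,47,47', '47,47,47', '46,46,45']
blue row 165 325 347
blue row 170 325 347
blue row 175 325 346
blue row 180 325 346
copper row 292 222 245
```

```bash
cat > go.py <<'E'
# prints shift (tool axes) from the measured pose to a world target x y z, and turn to tool-y angle (deg)
import sys;from h import *
s=state();p=s["eef_pos"];r=R.from_quat(s["eef_rot"]);M=r.as_matrix();a=list(map(float,sys.argv[1:]))
ya=np.degrees(np.arctan2(M[1,1],M[0,1]));print("t %.2f"%s["time"],"pos",p.round(1),"y-ang %.1f"%ya,"tilt",np.degrees(M[:2,2]).round(2),"F",s["contact_force"].round(1),"M",s["moment"].round(2),"gap %.3f grip %.1f"%(s["finger_gap"],s["gripper_force"]),"q",s["joint_positions"].round(2))
if len(a)>=3: print("shift",(M.T@(np.array(a[:3])-p)).round(1))
if len(a)>3: print("az",round(np.radians(-((a[3]-ya+180)%360-180)),3))
E
python3 -m pendant '[[0,0,-10,0,0,-0.1013,1],[0,0,-10,0,0,-0.1013,1],[0,0,-10,0,0,-0.1013,1],[0,0,-10,0,0,-0.1013,1],[0,0,-10,0,0,-0.1013,1]]'
for i in 1; do :; done
python3 -m pendant '[[0,0,0,0,0,-0.1013,1],[0,0,0,0,0,-0.1013,1],[0,0,0,0,0,-0.1013,1],[0,0,0,0,0,-0.1013,1],[0,0,0,0,0,-0.1013,1]]'
python3 -m pendant '[[0,0,0,0,0,-0.1013,1],[0,0,0,0,0,-0.1013,1],[0,0,0,0,0,-0.1013,1],[0,0,0,0,0,-0.1013,1],[0,0,0,0,0,-0.1013,1]]'
python3 -m pendant '[[0,0,0,0,0,-0.1013,1],[0,0,0,0,0,-0.1013,1],[0,0,0,0,0,-0.1013,1],[0,0,0,0,0,-0.1013,1],[0,0,0,0,0,-0.1013,1]]'
python3 go.py 500 -250 280 48
```

```text
time: 0.92
eef_pos: [242.1, -603.2, 281.8]
eef_rot: [0.902, 0.432, -0.0, 0.0]
contact_force: [0.1, 0.3, 0.1]
finger_gap: 0.998
gripper_force: 0.0
time: 1.33
eef_pos: [242.1, -603.2, 281.4]
eef_rot: [0.765, 0.644, -0.0, 0.0]
contact_force: [-0.6, 0.1, 0.0]
finger_gap: 1.001
gripper_force: 0.0
time: 1.75
eef_pos: [242.1, -603.2, 281.3]
eef_rot: [0.579, 0.815, -0.0, 0.0]
contact_force: [0.5, 0.5, -0.2]
finger_gap: 1.0
gripper_force: 0.0
time: 2.17
eef_pos: [242.0, -603.3, 281.3]
eef_rot: [0.356, 0.934, -0.0, -0.0]
contact_force: [0.1, -0.0, -0.6]
finger_gap: 0.995
gripper_force: 0.0
t 2.17 pos [ 242.  -603.3  281.3] y-ang 48.2 tilt [-0.01 -0.01] F [ 0.1 -0.  -0.6] M [ 0.   -0.02 -0.03] gap 0.995 grip 0.0 q [ 1.43  0.47 -0.41  1.53  0.2   1.19  1.83]
shift [ 42.9 435.3   1.3]
az 0.004
```

```bash

for i in 1; do python3 -m pendant '[[3,29,0,0,0,0,1],[3,29,0,0,0,0,1],[3,29,0,0,0,0,1],[3,29,0,0,0,0,1],[3,29,0,0,0,0,1]]'
python3 -m pendant '[[3,29,0,0,0,0,1],[3,29,0,0,0,0,1],[3,29,0,0,0,0,1],[3,29,0,0,0,0,1],[3,29,0,0,0,0,1]]'
python3 -m pendant '[[3,29,0,0,0,0,1],[3,29,0,0,0,0,1],[3,29,0,0,0,0,1],[3,29,0,0,0,0,1],[3,29,0,0,0,0,1]]'; done | grep -E "time|pos"
python3 go.py 494.9 224.6 120 48
```

```text
time: 2.58
eef_pos: [328.6, -484.4, 281.4]
time: 3.0
eef_pos: [414.7, -366.6, 281.5]
time: 3.42
eef_pos: [500.7, -248.9, 281.5]
t 3.42 pos [ 500.7 -248.9  281.5] y-ang 47.9 tilt [ 0.01 -0.03] F [ 1.1 -0.7 -0.2] M [ 0.01 -0.    0.07] gap 1.001 grip 0.0 q [ 0.88  0.33 -0.6   1.74  0.21  1.13  1.06]
shift [321.6 347.7 161.3]
az -0.001
```

```bash

{ python3 -m pendant '[[16,17.4,0,0,0,0,1],[16,17.4,0,0,0,0,1],[16,17.4,0,0,0,0,1],[16,17.4,0,0,0,0,1],[16,17.4,0,0,0,0,1]]'
python3 -m pendant '[[16,17.4,0,0,0,0,1],[16,17.4,0,0,0,0,1],[16,17.4,0,0,0,0,1],[16,17.4,0,0,0,0,1],[16,17.4,0,0,0,0,1]]'
python3 -m pendant '[[16,17.4,0,0,0,0,1],[16,17.4,0,0,0,0,1],[16,17.4,0,0,0,0,1],[16,17.4,0,0,0,0,1],[16,17.4,0,0,0,0,1]]'
python3 -m pendant '[[16,17.4,20,0,0,0,1],[16,17.4,30,0,0,0,1],[16,17.4,30,0,0,0,1],[16,17.4,30,0,0,0,1],[16,17.4,30,0,0,0,1]]'; } | grep -E "time|pos"
python3 go.py 494.9 224.6 18 48
python3 - <<'E'
from h import *
t=imaging.grab_frame("top");s=imaging.grab_frame("side")
cv2.imwrite("pics/a1.png",np.clip(1.5*np.hstack([crop(t,(203,212),40,5),crop(s,(234,265),40,5)]).astype(float),0,255))
E
```

```text
time: 3.83
eef_pos: [498.8, -130.8, 281.4]
time: 4.25
eef_pos: [497.7, -12.7, 281.5]
time: 4.67
eef_pos: [496.6, 105.5, 281.5]
time: 5.08
eef_pos: [495.6, 223.5, 140.0]
t 5.08 pos [495.6 223.5 140. ] y-ang 47.9 tilt [ 0.04 -0.01] F [ 0.6 -0.1  0.4] M [ 0.01 -0.03 -0.01] gap 1.004 grip 0.0 q [ 0.07  0.52 -0.71  1.91  0.43  0.87 -0.02]
shift [  1.3   0.3 122. ]
az -0.001[ WARN:0@3.108] global loadsave.cpp:1063 imwrite_ Unsupported depth image for selected encoder is fallbacked to CV_8U.
```

View pics/a1.png

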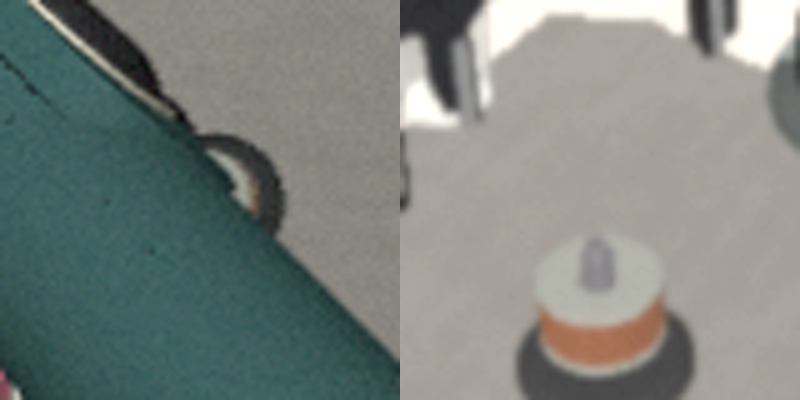

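The top crop shows the arm covering the reel. The side crop shows the open fingers straddling the pin (crop ~598,260), so they are aligned. Going down.

```bash

{ python3 -m pendant '[[1.3,0.3,30,0,0,0,1],[0,0,25,0,0,0,1],[0,0,25,0,0,0,1],[0,0,20,0,0,0,1],[0,0,10,0,0,0,1]]'
python3 -m pendant '[[0,0,7,0,0,0,1],[0,0,5,0,0,0,1],[0,0,0,0,0,0,1],[0,0,0,0,0,0,0.5],[0,0,0,0,0,0,0.4]]' 30
python3 -m pendant '[[0,0,0,0,0,0,0.3],[0,0,0,0,0,0,0.3],[0,0,0,0,0,0,0.3],[0,0,0,0,0,0,0.3],[0,0,0,0,0,0,0.3]]' 30; } | grep -E "time|pos|force|gap"
python3 go.py 494.9 224.6 18 48
```

```text
time: 5.6
eef_pos: [494.5, 222.2, 29.8]
contact_force: [0.2, -1.3, 0.2]
finger_gap: 1.0
gripper_force: 0.0
time: 6.02
eef_pos: [495.5, 224.0, 20.3]
contact_force: [-0.0, 0.1, -0.1]
finger_gap: 0.747
gripper_force: 0.0
time: 6.43
eef_pos: [495.4, 224.1, 20.4]
contact_force: [-1.1, -0.7, 5.0]
finger_gap: 0.562
gripper_force: 30.3
t 6.43 pos [495.4 224.1  20.4] y-ang 47.9 tilt [0.1  0.02] F [-1.1 -0.7  5. ] M [-0.21  0.17  0.03] gap 0.562 grip 30.3 q [-0.04  0.69 -0.57  1.96  0.6   0.66 -0.15]
shift [0.8 0.  2.4]
az -0.001
```

```bash

{ python3 -m pendant '[[0,0,-4,0,0,0,0.3],[0,0,-8,0,0,0,0.3],[0,0,-12,0,0,0,0.3],[0,0,-12,0,0,0,0.3],[0,0,-12,0,0,0,0.3]]' 40
python3 -m pendant '[[0,0,-15,0,0,0,0.3],[0,0,-20,0,0,0,0.3],[0,0,-20,0,0,0,0.3],[0,0,-15,0,0,0,0.3],[0,0,0,0,0,0,0.3]]' 40; } | grep -E "time|pos|force|gap"
python3 go.py 453 19.7 140 48
python3 - <<'E'
from h import *
s=imaging.grab_frame("side")
cv2.imwrite("pics/a2.png",np.clip(1.5*crop(s,(234,255),50,4).astype(float),0,255).astype('uint8'))
E
```

```text
time: 6.85
eef_pos: [494.9, 224.0, 68.8]
contact_force: [1.4, -0.1, -1.1]
finger_gap: 0.564
gripper_force: 41.3
time: 7.27
eef_pos: [496.6, 225.0, 141.4]
contact_force: [0.4, 1.2, -1.2]
finger_gap: 0.56
gripper_force: 41.4
t 7.27 pos [496.6 225.  141.4] y-ang 48.0 tilt [0.36 0.13] F [ 0.4  1.2 -1.2] M [ 0.02 -0.06 -0.  ] gap 0.560 grip 41.4 q [ 0.07  0.52 -0.71  1.91  0.44  0.87 -0.02]
shift [-105.1 -181.7    0.6]
az -0.001
```

View pics/a2.png

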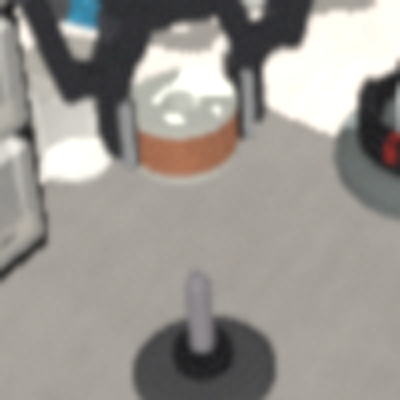

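The crop shows the reel gripped well above the bare pin (198,280), with its bore clear. Now to the dispenser.

```bash

{ python3 -m pendant '[[-10.5,-18.2,0,0,0,0,0.3],[-10.5,-18.2,0,0,0,0,0.3],[-10.5,-18.2,0,0,0,0,0.3],[-10.5,-18.2,0,0,0,0,0.3],[-10.5,-18.2,0,0,0,0,0.3]]' 40
python3 -m pendant '[[-12,-20,0,0,0,0,0.3],[-12,-20,0,0,0,0,0.3],[-12,-20,0,0,0,0,0.3],[-11,-20,0,0,0,0,0.3],[-5,-10,0,0,0,0,0.3]]' 40
python3 -m pendant '[[0,0,10,0,0,0,0.3],[0,0,10,0,0,0,0.3],[0,0,10,0,0,0,0.3],[0,0,5,0,0,0,0.3],[0,0,0,0,0,0,0.3]]' 40; } | grep -E "time|pos"
python3 go.py 453.5 19.2 92 48
python3 - <<'E'
from h import *
s=imaging.grab_frame("side")
print(proj(s,[453,19.7,85]),proj(s,[453,19.7,48]))
cv2.imwrite("pics/a3.png",np.clip(1.3*crop(s,(293,225),45,6).astype(float),0,255).astype('uint8'))
E
```

```text
time: 7.73
eef_pos: [471.8, 119.9, 136.6]
time: 8.15
eef_pos: [449.6, 16.3, 136.4]
time: 8.57
eef_pos: [450.0, 20.5, 100.5]
t 8.57 pos [450.   20.5 100.5] y-ang 48.1 tilt [-0.19  0.05] F [ 0.2 -0.5 -0.9] M [-0.03 -0.02  0.05] gap 0.564 grip 41.5 q [ 0.46  0.44 -0.69  2.14  0.43  0.7   0.33]
shift [-3.5  1.4  8.5]
az 0.001
[293.52972966 214.26860464] [293.29794633 227.83136322]
```

View pics/a3.png

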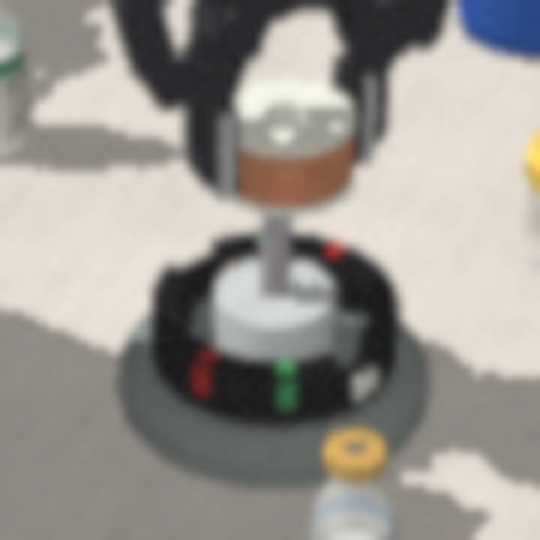

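```bash

{ python3 -m pendant '[[-1.7,0.7,2,0,0,0,0.3],[-1.8,0.7,2,0,0,0,0.3],[0,0,2,0,0,0,0.3],[0,0,0,0,0,0,0.3],[0,0,0,0,0,0,0.3]]' 40; } | grep -E "time|pos"
python3 go.py 453.5 19.2 92 48
python3 - <<'E'
from h import *
s=imaging.grab_frame("side");st=state();p=st["eef_pos"]
print("tcp px",proj(s,[p[0],p[1],p[2]]).round(2),"spindle",proj(s,[453,19.7,85]).round(2), "reel edges at mid", [proj(s,[p[0]+25*dx,p[1]+25*dy,p[2]+14]).round(1).tolist() for dx,dy in((-.915,-.402),(.915,.402))])
g=s["img"].astype(int)
for y in range(203,222): 
    k=[x for x in range(270,325) if g[y,x,2]-g[y,x,0]>25]; print(y,(k[0],k[-1]) if k else None,end=" ")
print();print([ "%d,%d"%(g[211,x,0],g[211,x,2]) for x in range(272,320)])
for y in range(216,232): 
    k=[x for x in range(284,306) if g[y,x].mean()<110]; print(y,g[y,286:304].mean(1).astype(int))
E
```

```text
time: 9.03
eef_pos: [454.7, 18.1, 96.3]
t 9.03 pos [454.7  18.1  96.3] y-ang 48.0 tilt [-0. -0.] F [-0.1  0.5  0.2] M [-0.04 -0.01 -0.  ] gap 0.560 grip 41.5 q [ 0.46  0.45 -0.68  2.14  0.44  0.69  0.32]
shift [1.6 0.  4.3]
az -0.001
tcp px [293.16 209.44] spindle [293.53 214.27] reel edges at mid [[304.7, 204.0], [281.8, 204.1]]
203 None 204 (303, 304) 205 (302, 304) 206 (287, 304) 207 (286, 304) 208 (286, 304) 209 (286, 304) 210 (286, 304) 211 (286, 303) 212 (286, 302) 213 (287, 301) 214 (289, 299) 215 None 216 None 217 None 218 None 219 None 220 (302, 305) 221 (302, 305) 
['162,174', '161,174', '159,172', '158,171', '158,172', '159,173', '155,168', '137,148', '108,115', '87,91', '81,82', '94,94', '95,95', '77,83', '58,87', '52,99', '53,105', '54,107', '54,108', '55,110', '56,113', '59,116', '57,115', '57,114', '55,113', '54,110', '53,106', '53,105', '53,105', '53,103', '57,102', '74,108', '107,128', '143,157', '158,172', '161,174', '161,174', '161,174', '163,176', '163,175', '163,177', '163,176', '162,175', '161,174', '161,174', '162,175', '163,177', '165,178']
216 [166 164 161 15
[... 492 characters left out ...]
23 [ 75  88 107 120 123 118 107  96  93  92 100 110 111 102  82  57  42  39]
224 [118 132 148 155 151 131 111  98  93  98 122 144 150 143 124  92  56  33]
225 [150 159 163 165 159 135 111  98  93 101 130 153 159 159 148 123  80  45]
226 [161 165 166 166 160 136 111  97  93 101 128 144 154 156 147 130  97  62]
227 [165 166 167 166 159 136 112  98  93  98 115 123 137 138 124 113 100  76]
228 [167 167 167 166 158 137 118 105 101 101 107 108 113 113 108 105 100  83]
229 [167 167 166 165 161 148 137 132 128 129 128 118 111 107 104 103 101  84]
230 [165 165 165 165 163 160 159 158 158 158 155 142 130 117 107 105 100  84]
231 [161 163 164 164 165 165 164 167 166 167 166 160 154 136 114 106 101  88]
```

```bash

{ python3 -m pendant '[[1.2,0,2,0,0,0,0.3],[0,0,3,0,0,0,0.3],[0,0,3,0,0,0,0.3],[0,0,3,0,0,0,0.3],[0,0,3,0,0,0,0.3]]' 40
python3 -m pendant '[[0,0,2,0,0,0,0.3],[0,0,2,0,0,0,0.3],[0,0,0,0,0,0,0.3],[0,0,0,0,0,0,0.3],[0,0,0,0,0,0,0.3]]' 40; } | grep -E "time|pos|contact"
python3 go.py 453.5 19.2 50 48
```

```text
time: 9.5
eef_pos: [453.7, 18.8, 81.9]
contact_force: [-0.4, 0.3, -1.0]
time: 9.92
eef_pos: [453.9, 18.9, 78.3]
contact_force: [0.6, 0.2, -0.8]
t 9.92 pos [453.9  18.9  78.3] y-ang 48.0 tilt [0.01 0.  ] F [ 0.6  0.2 -0.8] M [ 0.04 -0.01  0.01] gap 0.562 grip 41.5 q [ 0.43  0.48 -0.65  2.15  0.48  0.66  0.29]
shift [ 0.5 -0.  28.3]
az -0.001
```

No resistance, and the underside is below the spindle tip. Continuing down.

```bash

{ python3 -m pendant '[[0.4,0,4,0,0,0,0.3],[0,0,4,0,0,0,0.3],[0,0,4,0,0,0,0.3],[0,0,4,0,0,0,0.3],[0,0,4,0,0,0,0.3]]' 40
python3 -m pendant '[[0,0,3,0,0,0,0.3],[0,0,2,0,0,0,0.3],[0,0,2,0,0,0,0.3],[0,0,1,0,0,0,0.3],[0,0,0,0,0,0,0.3]]' 40; } | grep -E "time|pos|contact"
python3 go.py 453.5 19.2 48 48
```

```text
time: 10.33
eef_pos: [453.4, 19.1, 57.7]
contact_force: [-0.2, 0.2, -1.3]
time: 10.75
eef_pos: [453.4, 19.2, 50.1]
contact_force: [-0.4, 0.3, -0.9]
t 10.75 pos [453.4  19.2  50.1] y-ang 48.0 tilt [-0.02 -0.  ] F [-0.4  0.3 -0.9] M [ 0.02 -0.02  0.01] gap 0.559 grip 41.5 q [ 0.39  0.53 -0.6   2.16  0.53  0.6   0.24]
shift [-0.1  0.1  2.1]
az -0.001
```

```bash

{ python3 -m pendant '[[0,0,1,0,0,0,0.3],[0,0,1,0,0,0,0.3],[0,0,0.5,0,0,0,0.3],[0,0,0,0,0,0,0.3],[0,0,0,0,0,0,0.3]]' 40; } | grep -E "time|pos|contact"
python3 -m pendant '[[0,0,0,0,0,0,0.62],[0,0,0,0,0,0,0.7],[0,0,0,0,0,0,0.8],[0,0,0,0,0,0,0.9],[0,0,0,0,0,0,0.9]]'
python3 go.py 453.5 19.2 48 48
```

```text
time: 11.17
eef_pos: [453.7, 19.1, 48.5]
contact_force: [-3.0, -0.3, 8.9]
time: 11.58
eef_pos: [453.5, 19.1, 47.7]
eef_rot: [0.359, 0.933, -0.0, -0.0]
contact_force: [0.3, 0.1, 0.4]
finger_gap: 0.9
gripper_force: 0.0
t 11.58 pos [453.5  19.1  47.7] y-ang 48.0 tilt [-0.01  0.  ] F [0.3 0.1 0.4] M [ 0.03 -0.02  0.04] gap 0.900 grip 0.0 q [ 0.39  0.54 -0.6   2.16  0.54  0.59  0.23]
shift [ 0.   0.1 -0.3]
az -0.001
```

```bash

{ python3 -m pendant '[[0,0,0,0,0,0,1],[0,0,-10,0,0,0,1],[0,0,-15,0,0,0,1],[0,0,-25,0,0,0,1],[0,0,-30,0,0,0,1]]'
python3 -m pendant '[[0,0,-30,0,0,0,1],[-15,-17,-10,0,0,0,1],[-15,-17,0,0,0,0,1],[-15,-17,0,0,0,0,1],[-15,-17,0,0,0,0,1]]'
python3 -m pendant '[[-15,-17,0,0,0,0,1],[-15,-17,0,0,0,0,1],[-15,-17,0,0,0,0,1],[-15,-17,0,0,0,0,1],[-15,-17,0,0,0,0,1]]'; } | grep -E "time|pos|contact"
python3 go.py 451.3 -286.9 160 48
python3 - <<'E'
from m import *
t=imaging.grab_frame("top");s=imaging.grab_frame("side")
cv2.imwrite("pics/a4.png",np.clip(1.5*np.hstack([crop(t,(286,230),26,7.7),crop(s,(293,226),26,7.7)]).astype(float),0,255).astype('uint8'))
E
```

```text
time: 12.0
eef_pos: [452.2, 19.4, 128.2]
contact_force: [0.2, -0.3, 0.8]
time: 12.42
eef_pos: [452.5, -72.5, 168.9]
contact_force: [-0.3, 0.2, -0.1]
time: 12.83
eef_pos: [451.0, -185.9, 168.5]
contact_force: [0.3, 0.2, -0.5]
t 12.83 pos [ 451.  -185.9  168.5] y-ang 48.0 tilt [ 0.02 -0.01] F [ 0.3  0.2 -0.5] M [-0.01 -0.05  0.05] gap 1.004 grip 0.0 q [ 0.9   0.37 -0.69  2.01  0.31  0.86  0.88]
shift [-67.8 -74.8   8.5]
az -0.001
```

View pics/a4.png

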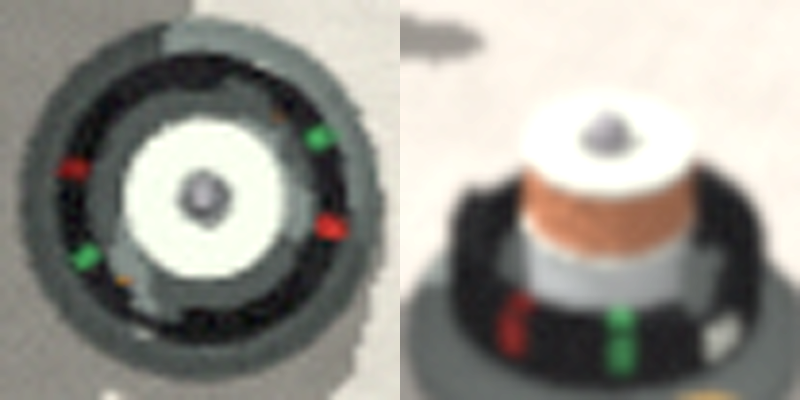

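The reel sits on the hub with the spindle through its bore (top crop 203,197; side crop 608,135), level. Now the lid.

```bash

{ python3 -m pendant '[[-15,-16,0,0,0,0,0.7],[-15,-16,0,0,0,0,0.7],[-15,-16,0,0,0,0,0.7],[-15,-16,0,0,0,0,0.7],[-7,-9,0,0,0,0,0.7]]'
python3 -m pendant '[[0,0,10,0,0,0,0.7],[0,0,10,0,0,0,0.7],[0,0,0,0,0,0,0.7],[0,0,0,0,0,0,0.7],[0,0,0,0,0,0,0.7]]'; } | grep -E "time|pos|contact"
python3 go.py 451.3 -286.9 78 48
python3 - <<'E'
from m import *
s=imaging.grab_frame("side")
cv2.imwrite("pics/a5.png",np.clip(1.3*crop(s,(337,155),40,6).astype(float),0,255).astype('uint8'))
E
```

```text
time: 13.35
eef_pos: [452.1, -285.9, 168.3]
contact_force: [0.5, -0.4, 0.1]
time: 13.77
eef_pos: [452.4, -282.4, 147.6]
contact_force: [0.3, -0.7, -0.1]
t 13.77 pos [ 452.4 -282.4  147.6] y-ang 48.1 tilt [-0.02  0.04] F [ 0.3 -0.7 -0.1] M [-0.01 -0.01 -0.01] gap 0.698 grip 0.0 q [ 1.    0.47 -0.63  1.93  0.36  0.86  1.02]
shift [-2.3 -4.1 69.6]
az 0.001
```

View pics/a5.png

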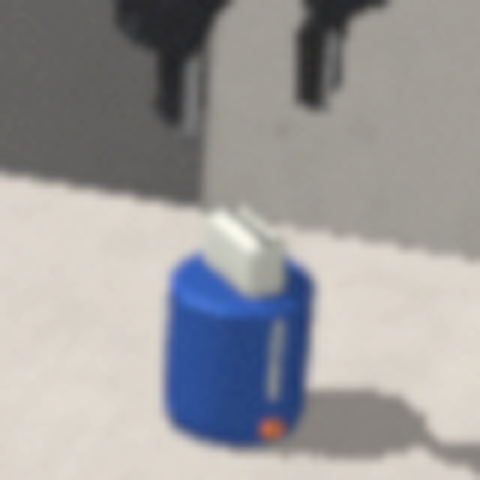

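The crop shows open fingers above and straddling the white knob at crop (243,250), with the lug at (271,429). Descending.

```bash

{ python3 -m pendant '[[-2.2,-4,10,0,0,0,0.7],[0,0,16,0,0,0,0.7],[0,0,16,0,0,0,0.7],[0,0,12,0,0,0,0.7],[0,0,8,0,0,0,0.7]]'
python3 -m pendant '[[0,0,6,0,0,0,0.7],[0,0,0,0,0,0,0.7],[0,0,0,0,0,0,0.7],[0,0,0,0,0,0,0.5],[0,0,0,0,0,0,0.4]]' 40; } | grep -E "time|pos|contact"
python3 go.py 451.3 -286.9 78 48
```

```text
time: 14.23
eef_pos: [450.4, -288.2, 84.1]
contact_force: [1.0, 0.2, -0.6]
time: 14.65
eef_pos: [451.6, -288.7, 80.5]
contact_force: [0.5, 0.3, 0.3]
t 14.65 pos [ 451.6 -288.7   80.5] y-ang 48.0 tilt [ 0.06 -0.05] F [0.5 0.3 0.3] M [ 0.   -0.04  0.  ] gap 0.428 grip 0.0 q [ 0.95  0.57 -0.56  1.96  0.44  0.73  0.96]
shift [1.4 1.1 2.5]
az -0.001
```

```bash

{ python3 -m pendant '[[1.2,1,2,0,0,0,0.35],[0,0,0,0,0,0,0.3],[0,0,0,0,0,0,0.25],[0,0,0,0,0,0,0.2],[0,0,0,0,0,0,0.15]]' 30
python3 -m pendant '[[0,0,0,0,0,0,0.1],[0,0,0,0,0,0,0.1],[0,0,0,0,0,0,0.1],[0,0,0,0,0,0,0.1],[0,0,0,0,0,0,0.1]]' 60; } | grep -E "time|pos|contact|gap|gripper"
python3 go.py 451.3 -286.9 78 48
```

```text
time: 15.07
eef_pos: [450.8, -287.0, 77.9]
contact_force: [-0.8, -0.2, 1.1]
finger_gap: 0.228
gripper_force: 33.5
time: 15.48
eef_pos: [450.8, -287.1, 77.9]
contact_force: [-2.0, -0.8, 4.0]
finger_gap: 0.221
gripper_force: 62.8
t 15.48 pos [ 450.8 -287.1   77.9] y-ang 47.9 tilt [-0.   -0.02] F [-2.  -0.8  4. ] M [-0.11  0.37  0.02] gap 0.221 grip 62.8 q [ 0.95  0.57 -0.56  1.97  0.45  0.73  0.96]
shift [-0.3  0.4 -0.1]
az -0.001
```

```bash

{ python3 -m pendant '[[0,0,-4,0,0,0,0.1],[0,0,-10,0,0,0,0.1],[0,0,-20,0,0,0,0.1],[0,0,-25,0,0,0,0.1],[0,0,-25,0,0,0,0.1]]' 60
python3 -m pendant '[[0,0,-20,0,0,-0.0684,0.1],[0,0,0,0,0,-0.0684,0.1],[0,0,0,0,0,-0.0684,0.1],[0,0,0,0,0,-0.0684,0.1],[0,0,0,0,0,-0.0684,0.1]]' 60;
python3 -m pendant '[[0,0,0,0,0,0,0.1],[0,0,0,0,0,0,0.1],[0,0,0,0,0,0,0.1],[0,0,0,0,0,0,0.1],[0,0,0,0,0,0,0.1]]' 60; } | grep -E "time|pos|contact|gap|gripper"
python3 go.py 453 19.7 180 67.5
python3 - <<'E'
from m import *
s=imaging.grab_frame("side");p=state()["eef_pos"]
c=proj(s,[p[0],p[1],p[2]-40]).astype(int);print(c)
cv2.imwrite("pics/a6.png",np.clip(1.3*crop(s,c,40,6).astype(float),0,255).astype('uint8'))
E
```

```text
time: 15.9
eef_pos: [450.6, -286.1, 162.7]
contact_force: [0.2, -0.8, -2.4]
finger_gap: 0.222
gripper_force: 62.0
time: 16.32
eef_pos: [450.8, -286.6, 182.4]
contact_force: [-0.6, -0.2, -2.5]
finger_gap: 0.217
gripper_force: 62.1
time: 16.73
eef_pos: [450.9, -286.8, 181.8]
contact_force: [0.7, 0.5, -0.9]
finger_gap: 0.22
gripper_force: 62.1
t 16.73 pos [ 450.9 -286.8  181.8] y-ang 67.5 tilt [-0. -0.] F [ 0.7  0.5 -0.9] M [ 0.02 -0.02 -0.03] gap 0.220 grip 62.1 q [ 1.09  0.44 -0.73  1.9   0.36  0.94  1.37]
shift [115.2 284.    1.8]
az 0.0
[337 137]
```

View pics/a6.png

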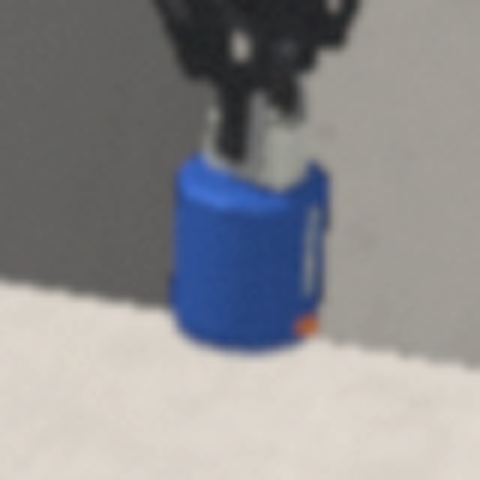

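Crop: lid held upright, lug at crop (306,326). Carrying it over the dispenser.

```bash

{ python3 -m pendant '[[6,15,0,0,0,0,0.1],[11,28,0,0,0,0,0.1],[12,30,0,0,0,0,0.1],[12,30,0,0,0,0,0.1],[12,30,0,0,0,0,0.1]]' 60
python3 -m pendant '[[12,30,0,0,0,0,0.1],[12,30,0,0,0,0,0.1],[12,30,0,0,0,0,0.1],[12,30,0,0,0,0,0.1],[9,20,0,0,0,0,0.1]]' 60;
python3 -m pendant '[[5,11,0,0,0,0,0.1],[0,0,0,0,0,0,0.1],[0,0,0,0,0,0,0.1],[0,0,0,0,0,0,0.1],[0,0,0,0,0,0,0.1]]' 60; } | grep -E "time|pos"
python3 go.py 453 19.7 170 67.5
cat > lid.py <<'E'
from m import *
s=imaging.grab_frame("side");p=state()["eef_pos"]
b=s["img"].astype(int);m=((b[...,0]-b[...,2]>50)&(b[...,0]-b[...,1]>25)).astype('uint8')
L=p-[0,0,78]
def h(z): return proj(s,[L[0],L[1],L[2]+z])
for z in (25,35,45,55):
    q=h(z);y=int(round(q[1]));k=[x for x in range(int(q[0])-25,int(q[0])+26) if m[y,x]]
    e=[proj(s,L+[34*a,34*c,z])[0] for a,c in((.915,.402),(-.915,-.402))]
    g=b[y,:,0]-b[y,:,2]
    def edge(x0,d):
        x=x0; 
        while g[x]>45: x+=d
        return x-d*(45-g[x])/(g[x-d]-g[x])
    l,r=edge(int(q[0])-4,-1),edge(int(q[0])+4,1)
    print("z",z,"meas ctr %.2f w %.2f | pred ctr %.2f w %.2f"%((l+r)/2,r-l,sum(e)/2,abs(e[0]-e[1])))
q=proj(s,L+[36*.927,-36*.375,11]);q2=proj(s,L-[36*.927,-36*.375,-11])
print("lug pred",q.round(1),q2.round(1))
for c in (q,q2):
    for P,a,_ in blobs(s,tuple(c.astype(int)),10,orange,3): print("lug meas",P,a)
E
python3 lid.py
```

```text
time: 17.2
eef_pos: [452.5, -142.3, 181.9]
time: 17.62
eef_pos: [453.4, 10.7, 182.2]
time: 18.03
eef_pos: [453.1, 18.2, 181.7]
t 18.03 pos [453.1  18.2 181.7] y-ang 67.4 tilt [-0.01 -0.03] F [-0.  -1.4 -1.9] M [ 0.04  0.01 -0.  ] gap 0.218 grip 62.1 q [ 0.63  0.33 -0.86  2.07  0.33  0.88  0.76]
shift [ 0.7  1.4 11.7]
az -0.001
z 25 meas ctr 291.87 w 24.93 | pred ctr 294.04 w 31.50
z 35 meas ctr 291.85 w 24.89 | pred ctr 294.11 w 31.68
z 45 meas ctr 291.98 w 25.12 | pred ctr 294.18 w 31.87
z 55 meas ctr 294.14 w 29.98 | pred ctr 294.25 w 32.06
lug pred [282.3 196.4] [306.1 209.1]
lug meas [306. 209.] 7
```

```bash

{ python3 -m pendant '[[0.6,1.3,8,0,0,0,0.1],[0,0,11,0,0,0,0.1],[0,0,11,0,0,0,0.1],[0,0,10,0,0,0,0.1],[0,0,8,0,0,0,0.1]]' 60
python3 -m pendant '[[0,0,6,0,0,0,0.1],[0,0,0,0,0,0,0.1],[0,0,0,0,0,0,0.1],[0,0,0,0,0,0,0.1],[0,0,0,0,0,0,0.1]]' 60; } | grep -E "time|pos|contact"
python3 go.py 453 19.7 115 67.5;python3 lid.py | tail -3
```

```text
time: 18.5
eef_pos: [452.2, 20.8, 132.0]
contact_force: [0.1, -0.1, -2.1]
time: 18.92
eef_pos: [453.4, 21.0, 128.2]
contact_force: [0.7, 0.6, -2.3]
t 18.92 pos [453.4  21.  128.2] y-ang 67.6 tilt [ 0.06 -0.01] F [ 0.7  0.6 -2.3] M [-0.02  0.02 -0.03] gap 0.218 grip 62.1 q [ 0.55  0.42 -0.79  2.12  0.43  0.77  0.67]
shift [-0.2 -1.4 13.2]
az 0.001
z 55 meas ctr 292.93 w 28.97 | pred ctr 293.29 w 31.13
lug pred [281.7 216.8] [304.8 230.1]
lug meas [305.12 230.12] 8
```

```bash
python3 - <<'E'
from m import *
t=imaging.grab_frame("top");s=imaging.grab_frame("side")
cv2.imwrite("pics/a7.png",np.clip(1.4*np.hstack([crop(t,(286,230),28,7.1),crop(s,(293,222),28,7.1)]).astype(float),0,255).astype('uint8'))
E
```

```text
(no output)
```

View pics/a7.png

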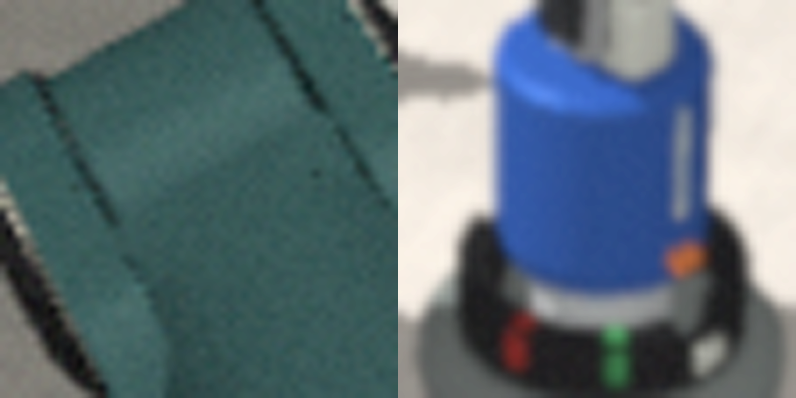

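The lug at crop (684,258) stands right over the collar slot (690,300) above the white mark (710,352). Inserting.

```bash

{ python3 -m pendant '[[-0.2,-1,3,0,0,0,0.1],[0,0,3,0,0,0,0.1],[0,0,3,0,0,0,0.1],[0,0,2,0,0,0,0.1],[0,0,0,0,0,0,0.1]]' 60
python3 -m pendant '[[0,0,1,0,0,0,0.1],[0,0,1,0,0,0,0.1],[0,0,1,0,0,0,0.1],[0,0,1,0,0,0,0.1],[0,0,0,0,0,0,0.1]]' 60; } | grep -E "time|pos|contact"
python3 go.py 453 19.7 98 67.5
```

```text
time: 19.48
eef_pos: [452.4, 19.9, 116.2]
contact_force: [0.5, -0.3, -1.7]
time: 19.9
eef_pos: [452.7, 19.9, 112.6]
contact_force: [-0.6, -0.1, -1.6]
t 19.90 pos [452.7  19.9 112.6] y-ang 67.5 tilt [-0.02 -0.  ] F [-0.6 -0.1 -1.6] M [-0.03  0.03 -0.05] gap 0.217 grip 62.1 q [ 0.53  0.44 -0.77  2.13  0.46  0.74  0.64]
shift [-0.4 -0.1 14.6]
az 0.001
```

```bash

{ python3 -m pendant '[[-0.3,0,1,0,0,0,0.1],[0,0,1,0,0,0,0.1],[0,0,1,0,0,0,0.1],[0,0,1,0,0,0,0.1],[0,0,0,0,0,0,0.1]]' 60
python3 -m pendant '[[0,0,1,0,0,0,0.1],[0,0,1,0,0,0,0.1],[0,0,1,0,0,0,0.1],[0,0,1,0,0,0,0.1],[0,0,0,0,0,0,0.1]]' 60; } | grep -E "time|pos|contact"
python3 go.py 453 19.7 98 67.5
```

```text
time: 20.32
eef_pos: [452.9, 19.8, 108.5]
contact_force: [-1.0, 0.6, -2.0]
time: 20.73
eef_pos: [452.9, 19.8, 104.6]
contact_force: [0.6, 0.0, -2.4]
t 20.73 pos [452.9  19.8 104.6] y-ang 67.5 tilt [-0.02 -0.  ] F [ 0.6  0.  -2.4] M [ 0.07 -0.    0.01] gap 0.219 grip 62.1 q [ 0.52  0.46 -0.76  2.13  0.48  0.72  0.63]
shift [-0.1 -0.1  6.6]
az 0.001
```

```bash

{ python3 -m pendant '[[0,0,1,0,0,0,0.1],[0,0,1,0,0,0,0.1],[0,0,1,0,0,0,0.1],[0,0,1,0,0,0,0.1],[0,0,0,0,0,0,0.1]]' 60
python3 -m pendant '[[0,0,1,0,0,0,0.1],[0,0,0.8,0,0,0,0.1],[0,0,0.7,0,0,0,0.1],[0,0,0,0,0,0,0.1],[0,0,0,0,0,0,0.1]]' 60; } | grep -E "time|pos|contact"
python3 go.py 453 19.7 98 67.5
```

```text
time: 21.15
eef_pos: [452.9, 19.8, 100.6]
contact_force: [0.4, 0.4, -2.1]
time: 21.57
eef_pos: [453.0, 19.8, 98.2]
contact_force: [-0.5, 0.9, -1.8]
t 21.57 pos [453.   19.8  98.2] y-ang 67.5 tilt [-0.01 -0.  ] F [-0.5  0.9 -1.8] M [0.   0.   0.01] gap 0.219 grip 62.1 q [ 0.51  0.47 -0.75  2.13  0.49  0.71  0.62]
shift [-0.  -0.1  0.2]
az 0.001
```

```bash

{ python3 -m pendant '[[0,0,0.4,0,0,0,0.1],[0,0,0.4,0,0,0,0.1],[0,0,0.3,0,0,0,0.1],[0,0,0,0,0,0,0.1],[0,0,0,0,0,0,0.1]]' 60; } | grep -E "time|pos|contact"
python3 go.py 453 19.7 98 67.5; python3 lid.py|tail -2
```

```text
time: 21.98
eef_pos: [453.3, 19.8, 97.8]
contact_force: [-2.6, -0.8, 6.7]
t 21.98 pos [453.3  19.8  97.8] y-ang 67.5 tilt [ 0.02 -0.05] F [-2.6 -0.8  6.7] M [-0.08  0.59  0.03] gap 0.218 grip 63.5 q [ 0.51  0.47 -0.75  2.13  0.49  0.71  0.61]
shift [ 0.2 -0.2 -0.2]
az 0.001
z 55 meas ctr 293.18 w 28.19 | pred ctr 293.35 w 30.57
lug pred [282.  227.3] [304.7 240.8]
```

Home: the seat is felt at TCP z 97.8. Now the clockwise twist, +az, in two halves.

```bash

{ python3 -m pendant '[[0,0,-0.6,0,0,0,0.1],[0,0,0,0,0,0.03,0.1],[0,0,0,0,0,0.04,0.1],[0,0,0,0,0,0.05,0.1],[0,0,0,0,0,0.05,0.1]]' 80
python3 -m pendant '[[0,0,0,0,0,0.05,0.1],[0,0,0,0,0,0.05,0.1],[0,0,0,0,0,0.04,0.1],[0,0,0,0,0,0.04,0.1],[0,0,0,0,0,0,0.1]]' 80; } | grep -E "time|pos|contact|gripper"
python3 go.py 453 19.7 98 27.5
```

```text
time: 22.45
eef_pos: [453.1, 20.7, 98.0]
contact_force: [-0.8, 1.5, 1.1]
gripper_force: 79.3
time: 22.87
eef_pos: [453.3, 20.7, 98.0]
contact_force: [-0.2, 3.6, -0.1]
gripper_force: 79.1
t 22.87 pos [453.3  20.7  98. ] y-ang 47.5 tilt [0.05 0.05] F [-0.2  3.6 -0.1] M [0.62 0.09 0.12] gap 0.218 grip 79.1 q [ 0.44  0.44 -0.66  2.14  0.43  0.69  0.32]
shift [-0.5 -1.  -0. ]
az 0.349
```

```bash

{ python3 -m pendant '[[-0.3,-0.7,0,0,0,0.04,0.1],[0,0,0,0,0,0.05,0.1],[0,0,0,0,0,0.05,0.1],[0,0,0,0,0,0.05,0.1],[0,0,0,0,0,0.05,0.1]]' 80
python3 -m pendant '[[0,0,0,0,0,0.04,0.1],[0,0,0,0,0,0.04,0.1],[0,0,0,0,0,0.03,0.1],[0,0,0,0,0,0,0.1],[0,0,0,0,0,0,0.1]]' 80; } | grep -E "time|pos|contact|gripper"
python3 go.py 453 19.7 98 27.5
python3 - <<'E'
from m import *
s=imaging.grab_frame("side")
cv2.imwrite("pics/a8.png",np.clip(1.4*crop(s,(293,228),28,10).astype(float),0,255).astype('uint8'))
E
```

```text
time: 23.28
eef_pos: [453.6, 20.5, 98.0]
contact_force: [0.3, 3.6, -0.1]
gripper_force: 79.0
time: 23.7
eef_pos: [453.7, 20.4, 98.0]
contact_force: [1.3, 4.9, -0.9]
gripper_force: 79.0
t 23.70 pos [453.7  20.4  98. ] y-ang 27.6 tilt [0.12 0.09] F [ 1.3  4.9 -0.9] M [ 1.41 -0.45  0.15] gap 0.216 grip 79.0 q [ 0.38  0.42 -0.58  2.14  0.37  0.67  0.03]
shift [-0.3 -0.9  0. ]
az 0.002
```

View pics/a8.png

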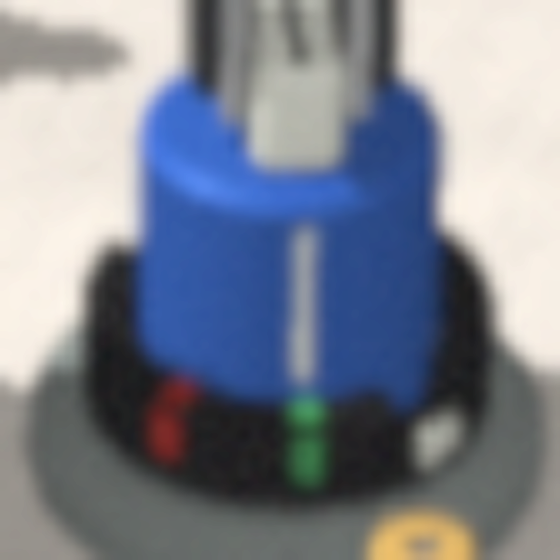

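The white pointer (crop 302,380) ends right at the green mark (307,412). I hold still for a moment, then hand in.

```bash

python3 -m pendant '[[0,0,0,0,0,0,0.1],[0,0,0,0,0,0,0.1],[0,0,0,0,0,0,0.1],[0,0,0,0,0,0,0.1],[0,0,0,0,0,0,0.1]]' 80 >/dev/null
python3 go.py 453 19.7 98 27.5
python3 -c "
from rig import ticket
print(ticket.job_done())"
```

```text
t 24.17 pos [453.7  20.3  98. ] y-ang 27.6 tilt [0.12 0.1 ] F [ 2.1  5.6 -2. ] M [ 1.49 -0.5   0.21] gap 0.215 grip 79.0 q [ 0.38  0.42 -0.58  2.14  0.37  0.67  0.03]
shift [-0.2 -0.9  0. ]
az 0.001
the job is handed in; nothing more can be done
None
```

I handed the job in at 24 s: the reel is on the hub, and the lid is fully home, turned about 40° to the green mark and still gripped; the hand-in returned no verdict.

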